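# Tip the square tube down into the welding fixture and push it home

### The arm

A 7-joint arm with a two-finger parallel gripper is mounted at the origin on a cart in front of the work surface, level with it; the furniture and walls round the work are solid. World frame = base frame: x ahead of the robot, y to its left, z up, the work surface at z = 0. Lengths are in m, angles in rad, forces in N, time in s.
With the tool pointing down it reaches from about 0.425 to 0.95 m from the base axis. Payload 4.7 kg.
Tool frame: the origin (TCP) lies midway between the tips of the shut fingers; the grasp point (between the pads) lies 19 mm behind it; z points along the fingers, y is the line along which they close (so a half turn about z gives the same grasp; the last joint's range is limited). The gripper opens to 87 mm and grips with 3 to 60 N. Pads are 19 mm wide; open, the fingers measure 117 mm over their backs; the gripper's body (75 mm by 190 mm) begins 51 mm behind the grasp point.
Start: joints at [-1.238, 0.469, -0.049, 1.532, 0.024, 1.141, -0.082], TCP at [0.239, 0.631, 0.223] pointing down, gripper open.
Joint ranges: [-2.59, 2.59], [-0.33, 1.99], [-1.39, 1.29], [0.1, 2.45], [-1.04, 4.18], [0.21, 1.99], [-2.66, 2.66]. Speed limits (rad/s): [2.57, 2.57, 3.14, 3.14, 3.14, 3.14, 3.14].

### API

Orientations are given as a rotation vector (axis times angle).
In Python, from bench import get_state, eyes, r, nets gives the robot as it stands. The module is installed in compiled form; this text tells all that it offers.
- The arm moves only by the tool carry_out, never from a script. Its argument "plan" is a list of rows, each an object with "slide": the shift along the world's x, y, z normalised to -1 to 1, where 1 is 0.15 m, a list of three; "delta_rot": the turn, a rotation vector about the world's x, y, z normalised to -1 to 1, where 1 is 360 degrees, a list of three. In form: [{"slide": [x, y, z], "delta_rot": [wx, wy, wz]}, ...]. A call has 1 to 12 rows; each row is the pose to reach, as a shift and turn from the pose commanded when the call began, turning the shorter way round; what a row does not reach only later rows make up. A row lasts 1/12 s, in which the tool goes at most 41.7 mm and 7.16 degrees, less where a joint would pass 70% of its speed; a pose out of reach is approached as far as the arm can. A call with a number of a shift or a turn outside -1 to 1 is refused whole. A call with a gripper value outside its range is refused whole. "gripper" is the closure, from -1 (fully open) to 1 (shut), so that 0 is half open, set as the call begins (left out, the last holds). The fingers move at their own pace and stop on an object; the grip force is fixed at half the most. Time passes only in rows, so rows that repeat a pose let the fingers close. It gives the time, the measured TCP pose, the force, the opening and the grip force at its end, in the units of the state.
- get_state(): the state, without advancing time (a new reading comes with each control period).
- eyes.camera(name): name is "side" or "top" or "wrist"; returns (picture, depth): 480x640x3 uint8, blue, green, red; 480x640 float32, m along the optical axis (not along the pixel's ray), 0 where there is no reading.
- eyes.calibration(name): a dict with "fx", "fy", "cx", "cy" (pixels), "R" (3x3) and "t" (3): a world point X has camera coordinates R X + t; the wrist camera has in their place "hand_eye" (4x4, takes a point from camera to tool coordinates, whose origin is the TCP and whose axes are the flange's). Camera axes: x right, y down, z forward; pixel columns grow to the right and rows downward; lengths in m; the calibration is good to about 2 mm. A picture is of the moment at which its call begins: read the wrist's pose just before it. calibration takes no time and is no camera call.
- r.finish_job(): hands the job in; it is judged then, once.
Trained networks look in the newest picture that a camera, given by its name, has taken for a name from the list of things; names that differ only in an ending like _2 or _b are one class to them, and where a whole thing is asked for, a point or a joint stands for the part that bears it (a point fixed in the world has none). Each returns a list of dicts, best first, with "p" (0 to 1); they miss things now and then, are a little off and sometimes report something else, mostly with a low value. They report only what shows in the picture. A call takes as long as a camera call. They do not tell look-alikes from the thing itself.
- nets.outline_of(camera, target): "region" (480x640 bool, what is visible of it) and "extent" ([centre column, centre row, width, height] in pixels, round what is visible of it).
- nets.place_of(camera, target): "at" ([row, column] in pixels: a listed point, or the origin of a listed thing).
The state is a dict: "t": time; "q": joint angles; "joint_vel": joint speeds; "effort": joint torques, N m; "tcp_pos": TCP position; "ee_rot": TCP orientation; "force": force on the tool from outside, world axes, zero at the start; "torque": the same for the moment, N m; "width": opening from 0.0 (shut) to 1.0 (fully open); "grip_force": force on a finger pad.
Only numpy, scipy, OpenCV 4.12 (cv2) and the standard library are available. Lean on these libraries where they do the work, as an engineer would, in place of code of your own. Each camera call takes 0.05 s, during which the arm holds its last target. There are 200 camera calls.

### The job

Tip the standing square tube over towards the stop block, so that it lies down flat between the two guide rails of the welding fixture, then push it along the rails until its end is up against the stop block. Only push it with the fingers: do not grip, lift or carry it, and leave the tube offcut and the two nozzles on the plate where they stand.

Things in the scene. Friction and masses are not known exactly. Their poses are not given: they have to be found in the camera images.
- fixture: Welding fixture, fixed: steel plate 220 (x) by 320 (y) by 10 mm on the bench; origin: centre of its underside. Its y axis runs along the track to the stop block (face at y = +105 mm, 70 mm wide, 32 mm above the plate). Two dark flared rails beside x = 0, y -145 to +120: 48 mm apart at the plate, 72 mm at their tops 20 mm above it, outer edges at x = +-48. Tube is home with centre at y = +45, z = 30 mm.
- stop_face (a point): Centre of the stop block's face that the tube's end comes to rest against, on the track's centre line, 20 mm above the plate's top. Axes as the fixture's.
- tube: Loose bare square tube 40 x 40 x 120 mm, wall 3 mm, about 0.3 kg. Origin: its centre; z: long axis. It starts standing on the plate between the rails near the open -y end, sides about parallel to them. Pushed near its top towards the stop it topples past about 18 degrees, falls between the rails (centre then 20 mm above the plate) and lies 30 to 100 mm short of the stop.
- pipe_coupon: Bystander: round sawn tube offcut standing on end on the plate beside the track, 42 mm in diameter, 50 mm high; origin at the centre of its underside.
- nozzle_1: Bystander: copper-coloured gas nozzle standing on the plate beside the track, 22 mm in diameter, 34 mm high; origin at the centre of its underside.
- nozzle_3: Bystander: copper-coloured gas nozzle standing on the plate beside the track, 20 mm in diameter, 36 mm high; origin at the centre of its underside.
There are look-alikes about, which are no part of the job. Of the things like the tube, leave any that is green or purple; of the rest the smaller one is meant.

How it is judged:
On the way:
1. the tube has been tipped over and lies flat between the rails (angle between tube's own z axis and vertical between 1.51 and 1.63 rad and z of tube in the frame of fixture between 0.025 and 0.035 m and x of tube in the frame of fixture between -0.012 and 0.012 m and angle between the z axis of tube and the y axis of fixture, either way round below 0.12 rad), for 0.2 s.
At the end, for the whole second after the job is handed in: The tube lies flat between the rails (its axis within 3.4 degrees of level and 7 degrees of the track's direction, its centre within 12 mm of the track's centre line and 15 to 25 mm above the plate's top), its end within about 3 mm of the stop block, and at rest (all of step 1 and y of tube in the frame of fixture between 0.0415 and 0.05 m and linear speed of tube below 0.02 m/s); the robot touches nothing.
It fails at once if the tube is lifted while upright or tipping (centre more than 72 mm above the plate's top; tipping alone raises it to 63 mm) (z of tube in the frame of fixture above 0.082 m).
It fails at once if the tube is lifted while lying (centre more than 50 mm above the plate's top when tilted over 1.2 rad) (angle between tube's own z axis and vertical above 1.2 rad and z of tube in the frame of fixture above 0.06 m).
It fails at once if the pipe_coupon is moved by more than 25 mm or tipped (distance of pipe_coupon from where it was at the start of the episode above 0.025 m or angle between pipe_coupon's own z axis and vertical above 0.5 rad).
It fails at once if the nozzle_1 is moved by more than 25 mm or tipped (distance of nozzle_1 from where it was at the start of the episode above 0.025 m or angle between nozzle_1's own z axis and vertical above 0.5 rad).
It fails at once if the nozzle_3 is moved by more than 25 mm or tipped (distance of nozzle_3 from where it was at the start of the episode above 0.025 m or angle between nozzle_3's own z axis and vertical above 0.5 rad).
It also fails if it takes over 40 s, if anything falls off the work surface, if the arm or the gripper's body presses on something with over 40 N, if the wrist force passes 120 N, or if a joint passes its speed limit or range.

## Working session

There is one attempt and no reset: what is moved stays moved. The work goes in short steps, Python scripts to look and compute and a tool call to move; the robot and the scene stay as the last step left them, time stands still between calls to the robot, and variables do not carry over. Pictures are saved under pics/ and viewed, at most 10 in all, crops included, and the job is handed in when it is done.

Besides the shell and the picture viewer there is one more tool, called after ">>>" by a JSON object that holds its "op" and its "data", one argument or row to a line. carry_out: Moves the arm, as the interface text tells. Its arguments: {"type":"object","properties":{"plan":{"type":"array","items":{"type":"object","properties":{"slide":{"type":"array","items":{"type":"number","minimum":-1,"maximum":1}},"delta_rot":{"type":"array","items":{"type":"number","minimum":-1,"maximum":1}}}}},"gripper":{"type":"number"}},"required":["plan"]}

```bash
mkdir -p pics; cat > h.py <<'E'
import numpy as np, cv2
from bench import get_state, eyes, r, nets
def cloud(name,d):
    c=eyes.calibration(name); v,u=np.mgrid[0:480,0:640]
    P=np.stack([(u-c['cx'])/c['fx']*d,(v-c['cy'])/c['fy']*d,d],-1)
    W=(P-np.array(c['t']).ravel())@np.array(c['R'])
    W[d<=0]=np.nan
    return W
E
python3 - <<'E'
from h import *
s=get_state(); print(s['t'],s['tcp_pos'],s['ee_rot'],s['width'])
ims=[]
for n in ['top','side']:
    im,d=eyes.camera(n); ims.append(im); np.savez(''+n,im=im,d=d); W=cloud(n,d)
    for t in ['tube','pipe_coupon','nozzle_1','fixture']:
        for o in nets.outline_of(n,t)[:5]:
            m=o['region']&np.isfinite(W[...,0]); w=W[m]
            print(n,t,round(o['p'],2),np.round(o['extent']), np.round(np.percentile(w,[2,50,98],axis=0),3).tolist() if len(w) else '')
    for o in nets.place_of(n,'stop_face')[:2]: print(n,'stop',o, W[int(o['at'][0]),int(o['at'][1])])
    cv2.imwrite(f'pics/{n}0.png',im)
E
```

```text
0.0 [0.23868687 0.63074033 0.2214733 ] [-0.56502061 -3.09009662  0.00311911] 1.0024925980077015
top tube 0.97 [459. 219.  67.  50.] [[0.587, -0.363, 0.013], [0.62, -0.327, 0.112], [0.651, -0.296, 0.164]]
top tube 0.93 [374. 277.  34.  25.] [[0.489, -0.203, 0.019], [0.507, -0.193, 0.096], [0.529, -0.16, 0.132]]
top tube 0.61 [341. 172.  38.  53.] [[0.668, -0.138, -0.0], [0.714, -0.111, 0.114], [0.735, -0.081, 0.172]]
top tube 0.56 [396. 182.  33.  32.] [[0.67, -0.239, 0.004], [0.69, -0.22, 0.081], [0.709, -0.199, 0.121]]
top pipe_coupon 0.66 [308. 332.  27.  20.] [[0.386, -0.086, 0.011], [0.396, -0.068, 0.058], [0.425, -0.046, 0.063]]
top nozzle_1 0.5 [277. 251.  10.   9.] [[0.547, -0.006, 0.016], [0.555, 0.002, 0.039], [0.564, 0.01, 0.046]]
top stop {'at': [292.9, 259.4], 'p': 0.9} [0.47529661 0.03418987 0.04202501]
side tube 0.91 [285. 193.  19.  60.] [[0.67, -0.346, -0.001], [0.68, -0.203, 0.08], [0.709, -0.198, 0.119]]
side tube 0.9 [262. 216.  48.  96.] [[0.668, -0.137, 0.004], [0.693, -0.085, 0.109], [0.729, -0.078, 0.169]]
side tube 0.68 [371. 215.  30.  60.] [[0.487, -0.204, 0.013], [0.508, -0.165, 0.087], [0.531, -0.159, 0.129]]
side tube 0.62 [330. 161.  35.  81.] [[0.586, -0.361, 0.004], [0.618, -0.314, 0.099], [0.656, -0.295, 0.161]]
side tube 0.21 [420. 280.  27.  37.] [[0.387, -0.085, 0.012], [0.406, -0.053, 0.042], [0.425, -0.044, 0.06]]
side pipe_coupon 0.59 [420. 282.  29.  37.] [[0.386, -0.085, 0.009], [0.406, -0.053, 0.041], [0.425, -0.044, 0.06]]
side nozzle_1 0.55 [328. 242.   8.  16.] [[0.572, -0.144, 0.009], [0.58, -0.133, 0.028], [0.589, -0.128, 0.045]]
side nozzle_1 0.52 [325. 298.  15.  18.] [[0.547, -0.002, 0.011], [0.556, 0.01, 0.028], [0.567, 0.015, 0.044]]
side fixture 0.79 [375. 289. 143. 135.] [[0.37, -0.225, 0.006], [0.483, -0.03, 0.01], [0.6, 0.083, 0.041]]
side stop {'at': [314.8, 374.2], 'p': 0.66} [0.47021959 0.02912174 0.04024136]
```

View pics/top0.png

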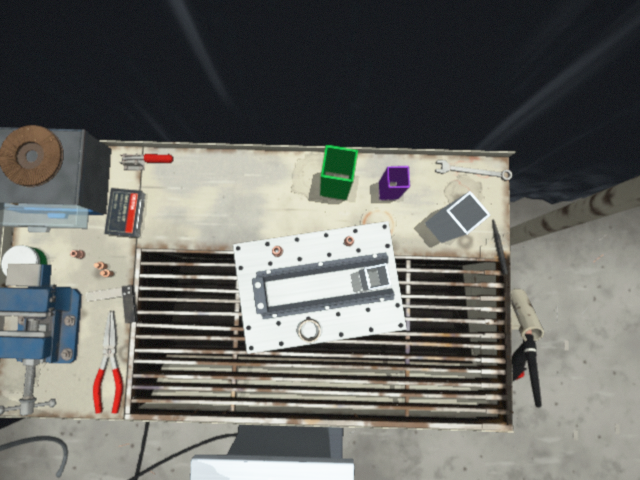

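View pics/side0.png

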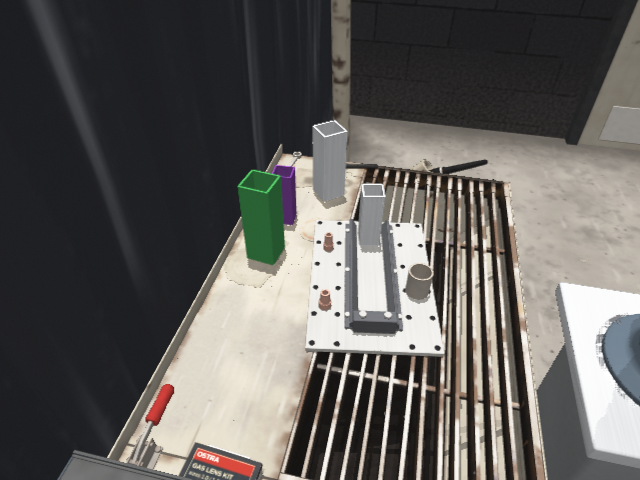

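The tube could be green (340,172), purple (397,182), large grey (465,213), or the small grey one on the fixture (372,277). I choose the last: it is the smaller of those left and stands between the rails. The stop block is at (259,293), the offcut at (308,330) and the nozzles at (277,251) and (349,241).

```bash
python3 - <<'E'
from h import *
from scipy.optimize import minimize
for n in ['top','side']:
    z=np.load(n+'.npz'); im,d=z['im'],z['d']; W=cloud(n,d)
    roi=(W[...,0]>.33)&(W[...,0]<.63)&(W[...,1]>-.27)&(W[...,1]<.13)
    m=(roi&(W[...,2]>.003)&(W[...,2]<.05)&(im.min(2)>170)).astype(np.uint8)
    nl,lab,st,_=cv2.connectedComponentsWithStats(m); k=1+st[1:,4].argmax()
    m2=cv2.dilate(((lab==k)).astype(np.uint8),np.ones((3,3)))*roi*(W[...,2]>.004)*(W[...,2]<.018)
    P=W[m2>0]; print(n,len(P),np.median(P[:,2]))
    c,sz,a=cv2.minAreaRect(P[:,:2].astype(np.float32)); print('plate rect',c,sz,a)
    # tube
    tt=roi&(W[...,2]>.118)&(W[...,2]<.14)&(W[...,1]<-.1)
    T=W[tt]; print('tubetop',len(T),cv2.minAreaRect(T[:,:2].astype(np.float32)),np.median(T[:,2]))
    if n=='top':
        cv2.imwrite('pics/crop.png',cv2.resize(im[220:360,225:415],(760,560),interpolation=cv2.INTER_CUBIC))
E
```

```text
top 10649 0.010622503824258923
plate rect (0.4900878369808197, -0.081453338265419) (0.22215820848941803, 0.3218560218811035) 10.169756889343262
tubetop 187 ((0.5091086030006409, -0.18299132585525513), (0.03961791843175888, 0.04035380482673645), 12.921500205993652) 0.12986328557348373
side 9131 0.009265946995678538
plate rect (0.4892786145210266, -0.08062408864498138) (0.22021424770355225, 0.3223689794540405) 10.094834327697754
tubetop 292 ((0.5091751217842102, -0.18255606293678284), (0.0404578261077404, 0.0436653271317482), 13.005654335021973) 0.1253842033743836
```

View pics/crop.png

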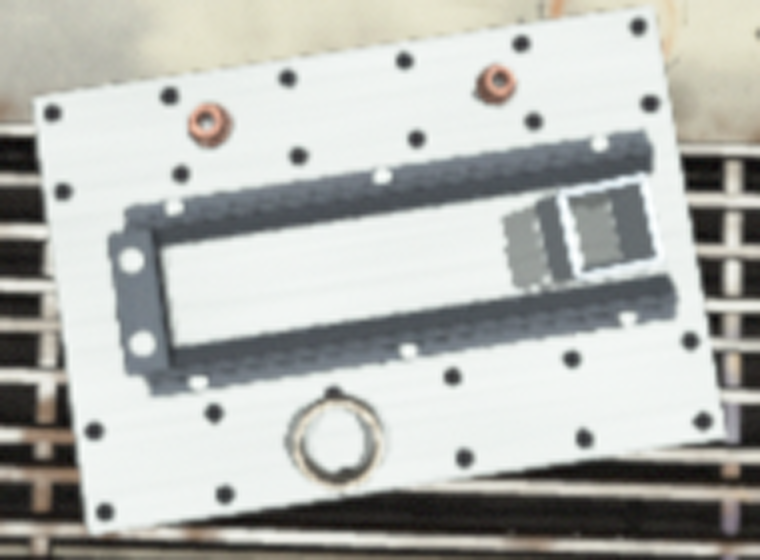

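```bash
python3 - <<'E'
from h import *
for n in ['top','side']:
    W=cloud(n,np.load(n+'.npz')['d'])
    for x0 in np.arange(.15,.75,.1):
        print(n,round(x0,2),[ (lambda w: round(float(np.nanmax(w)),2) if len(w) else None)(W[(W[...,0]>=x0)&(W[...,0]<x0+.1)&(W[...,1]>=y0)&(W[...,1]<y0+.1)][:,2]) for y0 in np.arange(-.3,.75,.1)])
E
```

```text
top 0.15 [0.0, 0.0, 0.01, 0.01, 0.01, 0.01, 0.02, 0.09, 0.01, None, None]
top 0.25 [0.0, 0.0, 0.01, 0.0, 0.0, 0.02, 0.02, 0.11, 0.02, None, None]
top 0.35 [0.02, 0.02, 0.06, 0.05, 0.0, 0.02, 0.02, 0.11, 0.08, None, None]
top 0.45 [0.13, 0.13, 0.03, 0.05, 0.0, 0.02, 0.04, 0.11, 0.05, None, None]
top 0.55 [0.16, 0.05, 0.05, 0.05, 0.01, 0.03, 0.12, 0.12, 0.12, None, None]
top 0.65 [0.12, 0.17, 0.17, 0.01, 0.01, 0.05, 0.13, 0.13, 0.13, None, None]
side 0.15 [0.0, 0.0, 0.0, 0.0, 0.0, 0.0, None, None, None, None, None]
side 0.25 [0.0, 0.0, 0.0, 0.0, 0.0, 0.0, None, None, None, None, None]
side 0.35 [0.01, 0.02, 0.06, 0.05, 0.0, 0.0, None, None, None, None, None]
side 0.45 [0.13, 0.13, 0.03, 0.05, 0.0, 0.0, None, None, None, None, None]
side 0.55 [0.16, 0.05, 0.04, 0.04, 0.0, 0.03, 0.12, None, None, None, None]
side 0.65 [0.12, 0.17, 0.17, 0.0, 0.0, 0.05, 0.12, None, None, None, None]
```

>>> {"op": "carry_out", "data": {
  "plan": [
    {"slide": [0,0,0.25],"delta_rot": [0,0,0]},
    {"slide": [0,0,0.5],"delta_rot": [0,0,0]},
    {"slide": [0,0,0.8],"delta_rot": [0,0,0]},
    {"slide": [0,0,0.8],"delta_rot": [0,0,0]}
  ],
  "gripper": 1
}}

```text
t: 0.93
tcp_pos: [0.2399, 0.6344, 0.3521]
ee_rot: [0.565, 3.088, 0.024]
force: [0.5, 0.6, 1.4]
width: 0.78
grip_force: 0.0
```

>>> {"op": "carry_out", "data": {
  "plan": [
    {"slide": [0.2,-0.25,0],"delta_rot": [0,0,-0.01]},
    {"slide": [0.4,-0.5,0],"delta_rot": [0,0,-0.02]},
    {"slide": [0.6,-0.75,0],"delta_rot": [0,0,-0.03]},
    {"slide": [0.8,-1,0],"delta_rot": [0,0,-0.04]}
  ]
}}

```text
t: 1.27
tcp_pos: [0.3439, 0.4997, 0.3426]
ee_rot: [0.952, 2.994, 0.001]
force: [0.6, 0.6, -0.0]
width: 0.479
grip_force: 0.0
```

>>> {"op": "carry_out", "data": {
  "plan": [
    {"slide": [0.15,-0.25,0],"delta_rot": [0,0,-0.01]},
    {"slide": [0.3,-0.5,0],"delta_rot": [0,0,-0.02]},
    {"slide": [0.45,-0.75,0],"delta_rot": [0,0,-0.03]},
    {"slide": [0.6,-1,0],"delta_rot": [0,0,-0.04]}
  ]
}}

```text
t: 1.6
tcp_pos: [0.4295, 0.3563, 0.3428]
ee_rot: [1.32, 2.851, 0.001]
force: [1.1, -0.2, -0.1]
width: 0.175
grip_force: 0.0
```

>>> {"op": "carry_out", "data": {
  "plan": [
    {"slide": [0.1,-0.25,0],"delta_rot": [0,0,-0.01]},
    {"slide": [0.2,-0.5,0],"delta_rot": [0,0,-0.02]},
    {"slide": [0.3,-0.75,0],"delta_rot": [0,0,-0.03]},
    {"slide": [0.4,-1,0],"delta_rot": [0,0,-0.04]}
  ]
}}

```text
t: 1.93
tcp_pos: [0.4891, 0.2063, 0.3428]
ee_rot: [1.667, 2.663, 0.002]
force: [0.4, -0.3, 1.1]
width: 0.01
grip_force: 0.0
```

>>> {"op": "carry_out", "data": {
  "plan": [
    {"slide": [0,-0.25,0],"delta_rot": [0,0,-0.01]},
    {"slide": [0,-0.5,0],"delta_rot": [0,0,-0.02]},
    {"slide": [0,-0.75,0],"delta_rot": [0,0,-0.03]},
    {"slide": [0,-1,0],"delta_rot": [0,0,-0.04]}
  ]
}}

```text
t: 2.27
tcp_pos: [0.4885, 0.0564, 0.3427]
ee_rot: [1.988, 2.433, 0.001]
force: [-0.1, 0.6, 0.3]
width: 0.0
grip_force: 0.0
```

>>> {"op": "carry_out", "data": {
  "plan": [
    {"slide": [0,-0.25,0],"delta_rot": [0,0,0]},
    {"slide": [0,-0.5,0],"delta_rot": [0,0,0]},
    {"slide": [0,-0.75,0],"delta_rot": [0,0,0]},
    {"slide": [0,-1,0],"delta_rot": [0,0,0]}
  ]
}}

```text
t: 2.6
tcp_pos: [0.4884, -0.0935, 0.3429]
ee_rot: [1.983, 2.435, 0.002]
force: [1.3, 1.3, 0.0]
width: 0.004
grip_force: 0.0
```

>>> {"op": "carry_out", "data": {
  "plan": [
    {"slide": [0,-0.25,0],"delta_rot": [0,0,0]},
    {"slide": [0,-0.5,0],"delta_rot": [0,0,0]},
    {"slide": [0,-0.75,0],"delta_rot": [0,0,0]},
    {"slide": [0,-0.86,0],"delta_rot": [0,0,0]},
    {"slide": [0,-0.86,0],"delta_rot": [0,0,0]},
    {"slide": [0,-0.86,0],"delta_rot": [0,0,0]}
  ]
}}

```text
t: 3.1
tcp_pos: [0.4884, -0.2215, 0.3425]
ee_rot: [-1.987, -2.433, -0.0]
force: [-0.1, 1.1, -0.8]
width: 0.003
grip_force: 0.0
```

```bash
cat >> h.py <<'E'
from scipy.spatial.transform import Rotation as Ro
C=np.array([.4897,-.081]); a=np.radians(10.1); EX=np.array([np.cos(a),np.sin(a)]); EY=np.array([-np.sin(a),np.cos(a)])
def fx(p): v=np.array(p[:2])-C; return round(v@EX,4),round(v@EY,4)
def tool():
    s=get_state(); M=Ro.from_rotvec(s['ee_rot']).as_matrix()
    print('t',round(s['t'],2),'tcp',np.round(s['tcp_pos'],4),'fix',fx(s['tcp_pos']),'ytool deg',np.degrees(np.arctan2(M[1,1],M[0,1])),'z',np.round(M[:,2],3),'F',np.round(s['force'],1),'w',s['width'])
E
python3 -c "
from h import *
tool()
im,d=eyes.camera('wrist'); cv2.imwrite('pics/w1.png',im)
"
```

```text
t 3.1 tcp [ 0.4884 -0.2215  0.3425] fix (np.float64(-0.0259), np.float64(-0.1381)) ytool deg 11.531552828208012 z [ 0.  0. -1.] F [-0.1  1.1 -0.8] w 0.0033772776140598227
```

View pics/w1.png

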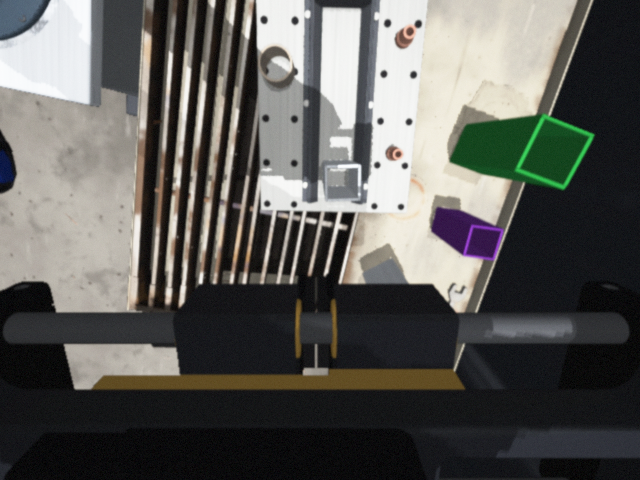

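The wrist view shows the small tube standing at about (342,180) between the rails, with the offcut and nozzles beside the track. I move in behind the tube, then lower the fingers.

>>> {"op": "carry_out", "data": {
  "plan": [
    {"slide": [0.215,-0.15,0],"delta_rot": [0,0,-0.004]},
    {"slide": [0.215,-0.15,-0.25],"delta_rot": [0,0,-0.004]},
    {"slide": [0.215,-0.15,-0.5],"delta_rot": [0,0,-0.004]},
    {"slide": [0.215,-0.15,-0.75],"delta_rot": [0,0,-0.004]},
    {"slide": [0.215,-0.15,-1],"delta_rot": [0,0,-0.004]}
  ]
}}

```text
t: 3.57
tcp_pos: [0.5218, -0.2407, 0.191]
ee_rot: [2.01, 2.414, 0.003]
force: [1.2, 0.2, -0.4]
width: 0.007
grip_force: 0.0
```

>>> {"op": "carry_out", "data": {
  "plan": [
    {"slide": [0,0,-0.2],"delta_rot": [0,0,0]},
    {"slide": [0,0,-0.4],"delta_rot": [0,0,0]},
    {"slide": [0,0,-0.58],"delta_rot": [0,0,0]},
    {"slide": [0,0,-0.58],"delta_rot": [0,0,0]},
    {"slide": [0,0,-0.58],"delta_rot": [0,0,0]}
  ]
}}

```text
t: 3.98
tcp_pos: [0.5209, -0.2412, 0.1048]
ee_rot: [-2.01, -2.411, 0.0]
force: [0.9, 0.2, 1.1]
width: 0.004
grip_force: 0.0
```

```bash
python3 -c "
from h import *
tool()"
```

```text
t 3.98 tcp [ 0.5209 -0.2412  0.1048] fix (np.float64(0.0026), np.float64(-0.1632)) ytool deg 10.377237949824023 z [-0.002  0.002 -1.   ] F [0.9 0.2 1.1] w 0.0043163025148462
```

>>> {"op": "carry_out", "data": {
  "plan": [
    {"slide": [-0.018,0.1,0]},
    {"slide": [-0.032,0.18,0]},
    {"slide": [-0.04,0.23,0]},
    {"slide": [-0.05,0.28,0]},
    {"slide": [-0.058,0.33,0]},
    {"slide": [-0.067,0.38,0]},
    {"slide": [-0.076,0.43,0]},
    {"slide": [-0.085,0.48,0]},
    {"slide": [-0.09,0.51,0]},
    {"slide": [-0.09,0.51,0]},
    {"slide": [-0.09,0.51,0]},
    {"slide": [-0.09,0.51,0]}
  ]
}}

```text
schema error: expected keys slide, delta_rot
```

```bash
cat >> h.py <<'E'
def look(n='top'):
    im,d=eyes.camera(n); W=cloud(n,d)
    v=W[...,:2]-C; X=v@EX; Y=v@EY
    m=(abs(X)<.019)&(Y>-.15)&(Y<.1)&(W[...,2]>.02)&(W[...,2]<.15)
    if m.sum(): 
        print(n,m.sum(),'x',np.percentile(X[m],[2,50,98]).round(4),'y',np.percentile(Y[m],[1,50,99]).round(4),'z',np.percentile(W[...,2][m],[5,50,95]).round(4))
    return im
E
python3 -c "
from h import *
tool()
cv2.imwrite('pics/s2.png',look('side'));look()"
```

```text
t 3.98 tcp [ 0.5209 -0.2412  0.1048] fix (np.float64(0.0026), np.float64(-0.1632)) ytool deg 10.377237949824023 z [-0.002  0.002 -1.   ] F [0.9 0.2 1.1] w 0.0043163025148462
side 1179 x [-0.018  -0.0002  0.0182] y [-0.1242 -0.0848 -0.0815] z [0.0275 0.0929 0.1282]
top 424 x [-0.0179 -0.0008  0.0186] y [-0.1237 -0.1122 -0.0831] z [0.0285 0.0996 0.1314]
```

View pics/s2.png

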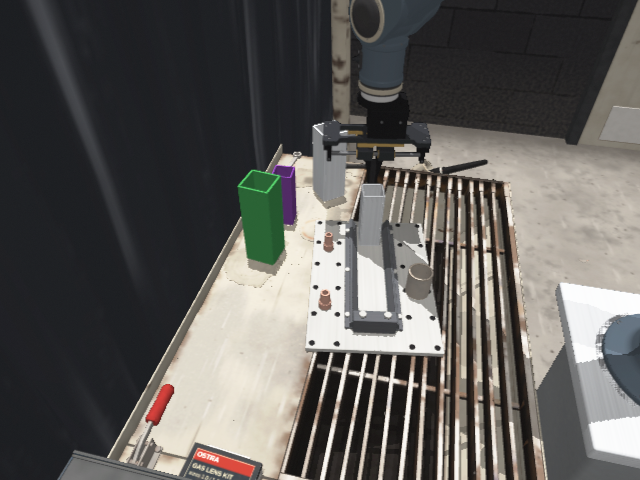

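The move was refused because every row needs both keys. The picture shows the tube at (371,210) still standing, with the fingers behind it at (375,165).

>>> {"op": "carry_out", "data": {
  "plan": [
    {"slide": [-0.018,0.1,0],"delta_rot": [0,0,0]},
    {"slide": [-0.032,0.18,0],"delta_rot": [0,0,0]},
    {"slide": [-0.04,0.23,0],"delta_rot": [0,0,0]},
    {"slide": [-0.05,0.28,0],"delta_rot": [0,0,0]},
    {"slide": [-0.058,0.33,0],"delta_rot": [0,0,0]},
    {"slide": [-0.067,0.38,0],"delta_rot": [0,0,0]},
    {"slide": [-0.076,0.43,0],"delta_rot": [0,0,0]},
    {"slide": [-0.085,0.48,0],"delta_rot": [0,0,0]},
    {"slide": [-0.09,0.51,0],"delta_rot": [0,0,0]},
    {"slide": [-0.09,0.51,0],"delta_rot": [0,0,0]},
    {"slide": [-0.09,0.51,0],"delta_rot": [0,0,0]},
    {"slide": [-0.09,0.51,0],"delta_rot": [0,0,0]}
  ]
}}

```text
t: 5.08
tcp_pos: [0.5076, -0.1672, 0.1056]
ee_rot: [2.015, 2.41, -0.0]
force: [0.1, 0.4, -0.3]
width: 0.005
grip_force: 0.0
```

```bash
python3 -c "
from h import *
tool()
cv2.imwrite('pics/s3.png',look('side'));look()"
```

```text
t 5.08 tcp [ 0.5076 -0.1672  0.1056] fix (np.float64(0.0025), np.float64(-0.088)) ytool deg 10.202709566502778 z [ 0. -0. -1.] F [ 0.1  0.4 -0.3] w 0.00537062560464306
side 1283 x [-0.0182  0.0003  0.0184] y [-0.081  -0.0292  0.0398] z [0.0469 0.0494 0.1413]
top 951 x [-0.0181  0.0008  0.0181] y [-0.0561 -0.0064  0.0386] z [0.048  0.0505 0.0531]
```

View pics/s3.png

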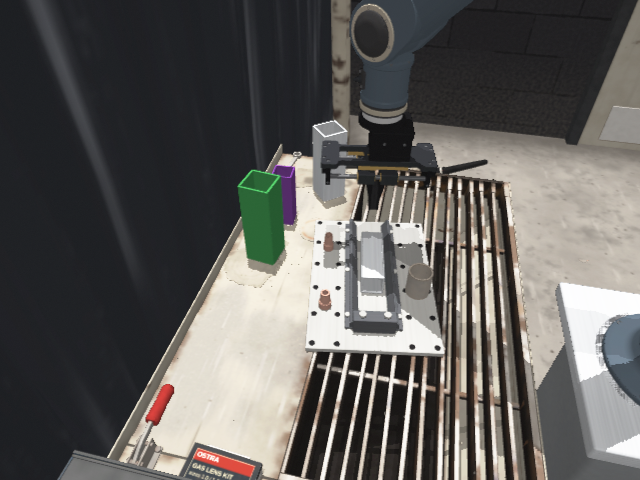

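The tube now lies flat between the rails at (371,265), with its front end at fixture y of about 0.039. The bystanders have not moved. I back off, lower behind its end and push.

>>> {"op": "carry_out", "data": {
  "plan": [
    {"slide": [0.035,-0.2,0],"delta_rot": [0,0,0]},
    {"slide": [0.035,-0.2,0],"delta_rot": [0,0,0]},
    {"slide": [0.035,-0.2,-0.2],"delta_rot": [0,0,0]},
    {"slide": [0.035,-0.2,-0.4],"delta_rot": [0,0,0]},
    {"slide": [0.035,-0.2,-0.5],"delta_rot": [0,0,0]},
    {"slide": [0.035,-0.2,-0.54],"delta_rot": [0,0,0]},
    {"slide": [0.035,-0.2,-0.54],"delta_rot": [0,0,0]},
    {"slide": [0.035,-0.2,-0.54],"delta_rot": [0,0,0]}
  ]
}}

```text
t: 5.85
tcp_pos: [0.5131, -0.1974, 0.0251]
ee_rot: [2.015, 2.409, 0.0]
force: [0.8, -0.0, 0.7]
width: 0.003
grip_force: 0.0
```

```bash
python3 -c "
from h import *
tool();look()"
```

```text
t 5.85 tcp [ 0.5131 -0.1974  0.0251] fix (np.float64(0.0027), np.float64(-0.1187)) ytool deg 10.192049028185577 z [ 0.001 -0.001 -1.   ] F [ 0.8 -0.   0.7] w 0.003123255721340807
top 1233 x [-0.0181  0.0007  0.0181] y [-0.083  -0.0199  0.0383] z [0.048  0.0505 0.0535]
```

>>> {"op": "carry_out", "data": {
  "plan": [
    {"slide": [-0.014,0.08,0],"delta_rot": [0,0,0]},
    {"slide": [-0.023,0.13,0],"delta_rot": [0,0,0]},
    {"slide": [-0.032,0.18,0],"delta_rot": [0,0,0]},
    {"slide": [-0.041,0.23,0],"delta_rot": [0,0,0]},
    {"slide": [-0.05,0.28,0],"delta_rot": [0,0,0]},
    {"slide": [-0.059,0.33,0],"delta_rot": [0,0,0]},
    {"slide": [-0.067,0.38,0],"delta_rot": [0,0,0]},
    {"slide": [-0.076,0.43,0],"delta_rot": [0,0,0]},
    {"slide": [-0.085,0.48,0],"delta_rot": [0,0,0]},
    {"slide": [-0.092,0.515,0],"delta_rot": [0,0,0]},
    {"slide": [-0.092,0.515,0],"delta_rot": [0,0,0]},
    {"slide": [-0.092,0.515,0],"delta_rot": [0,0,0]}
  ]
}}

```text
t: 6.9
tcp_pos: [0.498, -0.1178, 0.024]
ee_rot: [-2.011, -2.41, -0.0]
force: [0.0, -0.1, -1.2]
width: 0.008
grip_force: 0.0
```

```bash
python3 -c "
from h import *
tool();look();look('side')"
```

```text
t 6.9 tcp [ 0.498  -0.1178  0.024 ] fix (np.float64(0.0017), np.float64(-0.0377)) ytool deg 10.305218524114537 z [-0.002  0.002 -1.   ] F [ 0.  -0.1 -1.2] w 0.008023553749643596
top 626 x [-0.0181  0.0008  0.0162] y [0.0229 0.0619 0.0931] z [0.0481 0.0506 0.0533]
side 1992 x [-0.0181  0.0003  0.0176] y [-0.0521 -0.0001  0.0936] z [0.0467 0.0501 0.1414]
```

>>> {"op": "carry_out", "data": {
  "plan": [
    {"slide": [-0.004,0.02,0],"delta_rot": [0,0,0]},
    {"slide": [-0.007,0.04,0],"delta_rot": [0,0,0]},
    {"slide": [-0.011,0.06,0],"delta_rot": [0,0,0]},
    {"slide": [-0.013,0.07,0],"delta_rot": [0,0,0]},
    {"slide": [-0.014,0.08,0],"delta_rot": [0,0,0]},
    {"slide": [-0.014,0.08,0],"delta_rot": [0,0,0]}
  ]
}}

```text
t: 7.5
tcp_pos: [0.4967, -0.107, 0.0245]
ee_rot: [-2.014, -2.411, -0.0]
force: [-0.7, 0.1, -0.1]
width: 0.005
grip_force: 0.0
```

>>> {"op": "carry_out", "data": {
  "plan": [
    {"slide": [-0.001,0.007,0],"delta_rot": [0,0,0]},
    {"slide": [-0.002,0.013,0],"delta_rot": [0,0,0]},
    {"slide": [-0.002,0.013,0],"delta_rot": [0,0,0]}
  ]
}}

```text
t: 7.75
tcp_pos: [0.4967, -0.1064, 0.0247]
ee_rot: [2.014, 2.409, -0.001]
force: [0.3, -3.4, -0.3]
width: 0.001
grip_force: 1.7
```

```bash
python3 -c "
from h import *
tool();look()"
```

```text
t 7.75 tcp [ 0.4967 -0.1064  0.0247] fix (np.float64(0.0024), np.float64(-0.0263)) ytool deg 10.198819494652422 z [ 0.001 -0.001 -1.   ] F [ 0.3 -3.4 -0.3] w 0.0010550658051270314
top 505 x [-0.018   0.0016  0.0166] y [0.0417 0.0742 0.0993] z [0.048  0.0507 0.053 ]
```

>>> {"op": "carry_out", "data": {
  "plan": [
    {"slide": [-0.001,0.007,0],"delta_rot": [0,0,0]},
    {"slide": [-0.001,0.007,0],"delta_rot": [0,0,0]}
  ]
}}

```text
t: 7.97
tcp_pos: [0.4968, -0.1063, 0.0249]
ee_rot: [2.014, 2.407, -0.001]
force: [-1.4, -5.3, 0.3]
width: 0.009
grip_force: 3.0
```

>>> {"op": "carry_out", "data": {
  "plan": [
    {"slide": [-0.001,0.007,0],"delta_rot": [0,0,0]},
    {"slide": [-0.001,0.007,0],"delta_rot": [0,0,0]}
  ]
}}

```text
t: 8.13
tcp_pos: [0.4968, -0.1062, 0.025]
ee_rot: [2.014, 2.406, -0.002]
force: [0.0, -7.8, 0.0]
width: 0.003
grip_force: 3.9
```

>>> {"op": "carry_out", "data": {
  "plan": [
    {"slide": [-0.003,0.015,0],"delta_rot": [0,0,0]},
    {"slide": [-0.005,0.027,0],"delta_rot": [0,0,0]},
    {"slide": [-0.005,0.027,0],"delta_rot": [0,0,0]},
    {"slide": [-0.005,0.027,0],"delta_rot": [0,0,0]}
  ]
}}

```text
t: 8.47
tcp_pos: [0.497, -0.1059, 0.0257]
ee_rot: [2.013, 2.399, -0.004]
force: [-0.2, -15.1, -0.0]
width: 0.004
grip_force: 7.5
```

>>> {"op": "carry_out", "data": {
  "plan": [
    {"slide": [0.02,-0.11,0],"delta_rot": [0,0,0]},
    {"slide": [0.04,-0.22,0],"delta_rot": [0,0,0]},
    {"slide": [0.04,-0.22,0.25],"delta_rot": [0,0,0]},
    {"slide": [0.04,-0.22,0.5],"delta_rot": [0,0,0]},
    {"slide": [0.04,-0.4,0.8],"delta_rot": [0,0,0]},
    {"slide": [0.04,-0.6,1],"delta_rot": [0,0,0]},
    {"slide": [0.04,-0.8,1],"delta_rot": [0,0,0]},
    {"slide": [0.04,-0.8,1],"delta_rot": [0,0,0]},
    {"slide": [0.04,-0.8,1],"delta_rot": [0,0,0]}
  ]
}}

```text
t: 9.22
tcp_pos: [0.5013, -0.221, 0.1755]
ee_rot: [2.019, 2.406, 0.002]
force: [-0.7, 0.3, 0.1]
width: 0.003
grip_force: 0.0
```

```bash
python3 -c "
from h import *
tool();im=look();look('side')
cv2.imwrite('pics/t4.png',cv2.resize(im[220:360,225:415],(760,560),interpolation=cv2.INTER_CUBIC))"
```

```text
t 9.22 tcp [ 0.5013 -0.221   0.1755] fix (np.float64(-0.0132), np.float64(-0.1398)) ytool deg 9.996899807394845 z [ 0.002  0.    -1.   ] F [-0.7  0.3  0.1] w 0.0028371947725116223
top 1149 x [-0.0182 -0.0008  0.0168] y [-0.0138  0.0422  0.0987] z [0.0479 0.0507 0.0532]
side 1142 x [-0.0182  0.0008  0.0181] y [-0.0136  0.0465  0.099 ] z [0.0417 0.0491 0.0508]
```

View pics/t4.png

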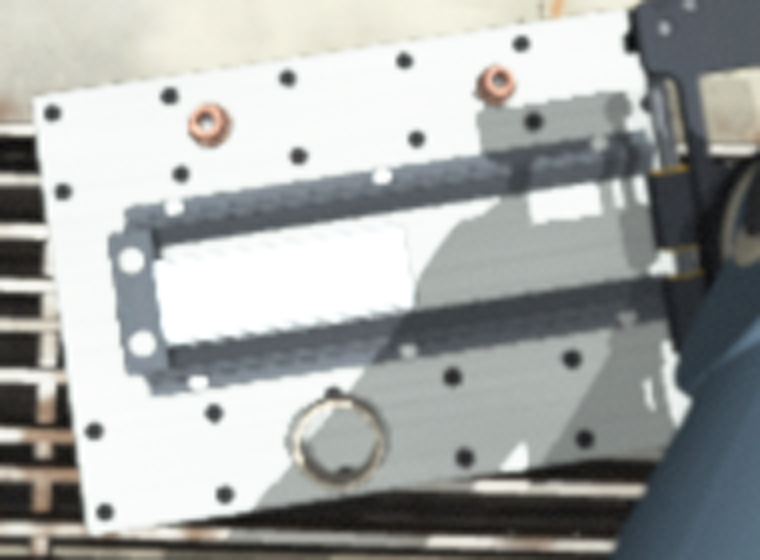

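The tube lies flat with its end flush against the stop block at crop pixel (160,300). Its back end is at fixture y of about -0.014. The bystanders stand where they were and the arm is clear, so I hand in.

```bash
python3 -c "
from h import *
print(r.finish_job())"
```

```text
the job is handed in; nothing more can be done
None
```

The tube was tipped over, lies flat between the rails and was pushed up against the stop block; the offcut and nozzles were not moved, and the job is handed in (no verdict was returned).

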